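# Close the stamping counter

## Robot

A 6-joint arm with a two-finger parallel gripper is mounted at the origin on the work surface. World frame = base frame: x ahead of the robot, y to its left, z up, the work surface at z = 0. Lengths are in mm, angles in rad, forces in N, time in s.
With the tool pointing down it reaches from about 300 to 775 mm from the base axis. Payload 14.6 kg.
Tool frame: the origin (TCP) lies at the very end of the fingers, on their centre line; the grasp point (between the pads) lies 19 mm behind it; z points along the fingers, y is the line along which they close (so a half turn about z gives the same grasp; the last joint's range is limited). The gripper opens to 94 mm and grips with 3 to 60 N. Pads are 16 mm wide; open, the fingers measure 119 mm over their backs; the gripper's body (75 mm by 177 mm) begins 78 mm behind the grasp point.
Start: joints at [-1.296, 0.3, 1.521, -0, 1.321, -0.067], TCP at [184.344, -518.176, 205.446] pointing down, gripper open.
Joint ranges: [-3.03, 3.03], [-0.79, 2.21], [0.23, 2.52], [-1.04, 4.18], [0, 3.07], [-2.55, 2.55]. Speed limits (rad/s): [2.22, 2.22, 2.57, 3.14, 3.14, 3.14].

## Interface

Orientations are given as [roll, pitch, yaw] about the fixed x, y, z axes, in that order (R = Rz(yaw) Ry(pitch) Rx(roll)).
In Python, from cell import manip, camera, get_calibration gives the robot as it stands. The module is installed in compiled form; this text tells all that it offers.
- The arm moves only by the tool jog_arm, never from a script. Its argument "plan" is one flat list of numbers, 6 for each row, row after row: the shift along the world's x, y, z in m, then the turn, a rotation vector about the world's x, y, z in degrees. A call has 1 to 20 rows; each row is the pose to reach, as a shift and turn from the pose commanded when the call began; what a row does not reach only later rows make up. A row lasts 1/10 s, in which the tool goes at most 50 mm and 8.59 degrees, less where a joint would pass 70% of its speed; a pose out of reach is approached as far as the arm can. A call with a gripper value outside its range is refused whole. "claw" is the finger opening in m, from 0 to 0.094, set as the call begins (left out, the last holds). The fingers move at their own pace and stop on an object; "force" is the grip in N (left out, the last holds). Time passes only in rows, so rows that repeat a pose let the fingers close. It gives the time, the measured TCP pose, the force, the opening and the grip force at its end, in the units of the state.
- manip.read_state(): the state, without advancing time (a new reading comes with each control period).
- camera(name): name is "side" or "top"; returns (picture, depth): 480x640x3 uint8, red, green, blue; 480x640 float32, mm along the optical axis (not along the pixel's ray), 0 where there is no reading.
- get_calibration(name): a dict with "fx", "fy", "cx", "cy" (pixels), "origin" and "attitude" of the camera in the world. Camera axes: x right, y down, z forward; pixel columns grow to the right and rows downward; lengths in mm; the calibration is good to about 2 mm. A picture is of the moment at which its call begins. get_calibration takes no time and is no camera call.
- manip.sign_off(): hands the job in; it is judged then, once.
The state is a dict: "clock": time; "joints": joint angles; "qd": joint speeds; "effort": joint torques, N m; "eef_pos": TCP position; "eef_rot": TCP orientation; "wrist_force": force on the tool from outside, world axes, zero at the start; "moment": the same for the moment, N m; "finger_gap": finger opening in mm; "finger_force": force on a finger pad.
Only numpy, scipy, OpenCV 4.12 (cv2) and the standard library are available. Lean on these libraries where they do the work, as an engineer would, in place of code of your own. Each camera call takes 0.05 s, during which the arm holds its last target. There are 200 camera calls.

## Task

Close the stamping counter for the day: put every ink pad up on the sloped rest, side by side, each lying flat on the slope, lengthways up it, with its lower end down at the front lip. Drop every spent ink cartridge into the grey returns box, then shut the box's lid fully. Leave the other things on the desk where they are.

Things in the scene. Friction and masses are not known exactly. Their poses are not given: they have to be found in the camera images.
- pad1: Ink pad: flat closed black case, a plain block 84 x 50 x 22 mm (its own x, y, z) with a steel line round its sides, 90 g; both large faces are alike. Origin at its centre, so 11 mm above the desk when lying flat. Three or four pads are present; an absent one reads None.
- pad2: Ink pad: flat closed black case, a plain block 84 x 50 x 22 mm (its own x, y, z) with a steel line round its sides, 90 g; both large faces are alike. Origin at its centre, so 11 mm above the desk when lying flat. Three or four pads are present; an absent one reads None.
- pad3: Ink pad: flat closed black case, a plain block 84 x 50 x 22 mm (its own x, y, z) with a steel line round its sides, 90 g; both large faces are alike. Origin at its centre, so 11 mm above the desk when lying flat. Three or four pads are present; an absent one reads None.
- pad4: Ink pad: flat closed black case, a plain block 84 x 50 x 22 mm (its own x, y, z) with a steel line round its sides, 90 g; both large faces are alike. Origin at its centre, so 11 mm above the desk when lying flat. Three or four pads are present; an absent one reads None.
- cart1: Spent ink cartridge: black, smaller than a pad: a block 44 x 34 x 18 mm (its own x, y, z) with a tab (16 mm wide, 12 mm thick) at each x end, 70 mm long in all, grey felt on both faces, 40 g. Origin at its centre, 9 mm above the desk when lying flat. Three or four are present; an absent one reads None.
- cart2: Spent ink cartridge: black, smaller than a pad: a block 44 x 34 x 18 mm (its own x, y, z) with a tab (16 mm wide, 12 mm thick) at each x end, 70 mm long in all, grey felt on both faces, 40 g. Origin at its centre, 9 mm above the desk when lying flat. Three or four are present; an absent one reads None.
- cart3: Spent ink cartridge: black, smaller than a pad: a block 44 x 34 x 18 mm (its own x, y, z) with a tab (16 mm wide, 12 mm thick) at each x end, 70 mm long in all, grey felt on both faces, 40 g. Origin at its centre, 9 mm above the desk when lying flat. Three or four are present; an absent one reads None.
- cart4: Spent ink cartridge: black, smaller than a pad: a block 44 x 34 x 18 mm (its own x, y, z) with a tab (16 mm wide, 12 mm thick) at each x end, 70 mm long in all, grey felt on both faces, 40 g. Origin at its centre, 9 mm above the desk when lying flat. Three or four are present; an absent one reads None.
- rest_slope (a point): Frame of the fixed sloped rest (bare aluminium, grey stand): origin on the slope, mid-width, at the foot of its front lip, 50 mm above the desk; x up the slope (25 degrees above level, away from the robot), y along the lip, z square out of the slope. Slope 86 mm long in x, 360 mm wide in y (-180 to 180), open at both ends and at the top. The lip is 10 mm high, 6 mm thick, at x below 0.
- box_in (a point): Centre of the inner floor of the grey returns box, which is fixed to the desk; axes along the box: x towards its hinge side (away from the robot), y along its width, z up. Outside 140 (x) x 150 (y) x 60 mm high, walls and floor 5 mm.
- lid_hinge (a point): Middle of the lid's hinge line, on the box's far (+x) upper rim, 70 mm from the box's centre and 60 mm above the desk. Its axes turn with the lid: from the hinge line the lid reaches 140 mm along its own -x, is 150 mm wide along y and 8 mm thick along its own +z (the outer face).
- lid_handle (a point): Tip of the lid's small black knob, on the outer face, 110 mm from the hinge line, mid-width; it stands 35 mm off that face.
- lid (a joint): Angle of the returns box's lid, rad: 0 is shut flat on the box, about 1.57 is upright, up to 1.9 leaning back. A stiff hinge: it stays where it is left, and about 2 N at its edge moves it; it starts open.
- stamper: Bystander, leave alone: upright black self-inking stamp, 62 x 42 mm, 90 mm tall. Origin at the centre of its underside.
- seal: Bystander, leave alone: round wooden hand seal, 48 mm across, 82 mm tall. Origin at the centre of its underside.
- stapler: Bystander, leave alone: stapler, 150 x 36 mm, 60 mm tall. Origin at the centre of its underside.
- tape: Bystander, leave alone: tape dispenser, 130 x 50 mm, 80 mm tall. Origin at the centre of its underside.
- pencup: Bystander, leave alone: round dark cup with pens, 72 mm across, 145 mm tall with the pens. Origin at the centre of its underside.
Not all that is in view belongs to the job. What is shaped like the cart3 but blue, red or white is not meant.

How it is judged:
By the outcome, as a careful person would: the job done as asked, in the order asked, and still so for the second after the job is handed in, with the robot touching nothing.
Of pad1, pad2, pad3, pad4 only 3 to 4 are there at a start; the rules pass over those that are not, and their reading is None.
Of cart1, cart2, cart3, cart4 only 3 to 4 are there at a start; the rules pass over those that are not, and their reading is None.
At some moment in a run one of pad1, pad2, pad3, pad4, cart1, cart2, cart3, cart4 may be knocked a few centimetres aside while the robot is not near it.
Once in a run the grip may slacken for a moment while it holds something.
It also fails if it takes over 200 s, if anything falls off the work surface, if the arm or the gripper's body presses on something with over 40 N, if the wrist force passes 120 N, or if a joint passes its speed limit or range.

## Working session

There is one attempt and no reset: what is moved stays moved. The work goes in short steps, Python scripts to look and compute and a tool call to move; the robot and the scene stay as the last step left them, time stands still between calls to the robot, and variables do not carry over. Pictures are saved under pics/ and viewed, at most 14 in all, crops included, and the job is handed in when it is done.

Besides the shell and the picture viewer there is one more tool, called after "Emit:" as a command line: name --argument value ..., lists and objects as JSON in quotes. jog_arm: Moves the arm, as the interface text tells. Its arguments: {"type":"object","properties":{"plan":{"type":"array"},"claw":{"type":"number"},"force":{"type":"number"}},"required":["plan"]}

```bash
mkdir -p pics
cat > h.py <<'E'
import numpy as np, cv2
from cell import manip, camera, get_calibration
def shot(name,fn):
    p,d=camera(name); cv2.imwrite(f'pics/{fn}.png',p[:,:,::-1]); np.savez(f'pics/{fn}.npz',p=p,d=d); return p,d
def R(c):
    a=np.array(c['attitude'],float)
    if a.shape==(3,3): return a
    if a.size==3:
        from scipy.spatial.transform import Rotation as Ro
        return Ro.from_euler('xyz',a).as_matrix()
    raise Exception(a)
def cloud(name,d):
    c=get_calibration(name); v,u=np.mgrid[:480,:640]
    P=np.stack([(u-c['cx'])/c['fx']*d,(v-c['cy'])/c['fy']*d,d],-1)
    return P@R(c).T+np.array(c['origin'])
E
python3 - <<'E'
from h import *
for n in('top','side'):
    p,d=shot(n,n+'0'); print(get_calibration(n)); X=cloud(n,d); print(X[240,320],X[100,100],X[400,500])
print(manip.read_state())
E
```

```text
{'fx': 488.99988043604196, 'fy': 488.99988043604196, 'cx': 322.9699718107164, 'cy': 237.9450135873482, 'origin': array([ 333.97223097,    1.28831916, 1110.22026761]), 'attitude': array([-2.98502022,  0.02194115, -1.5909418 ])}
[505.36328724  29.07616372  -1.60637171] [792.34540967 484.04721004 146.64811012] [ 144.94058238 -354.70177888   -0.50084474]
{'fx': 456.9077513955645, 'fy': 456.9077513955645, 'cx': 320.84139139625364, 'cy': 239.44412762667125, 'origin': array([-10.83899922, 827.11898346, 797.66537204]), 'attitude': array([-2.21473225, -0.0110916 , -2.5688992 ])}
[546.15910622 -48.31507625  16.81396649] [1677.71200557 -195.10438208  144.98901358] [-27.8300411  179.13013482   0.21455847]
{'clock': 0.1, 'joints': array([-1.29559333e+00,  3.00438396e-01,  1.52152297e+00, -6.35572095e-05,
        1.32072889e+00, -6.66118348e-02]), 'qd': array([ 0.00080488, -0.00154963, -0.00329372,  0.00024103, -0.00097241,
       -0.00091537]), 'effort': array([ 4.63634660e-04, -5.32648051e+01, -3.53285801e+01,  7.08997459e-02,
        2.34483078e-02, -6.33535251e-05]), 'eef_pos': array([ 184.266681  , -517.95176386,  204.92886175]), 'eef_rot': array([-3.14049339e+00, -1.16325187e-05,  3.41830583e-01]), 'wrist_force': array([-0.53922387,  0.51272746, -0.35705371]), 'moment': array([ 0.04043375, -0.00901482,  0.0089276 ]), 'finger_force': 0.0, 'finger_gap': 94.06815574144689}
```

View pics/top0.png

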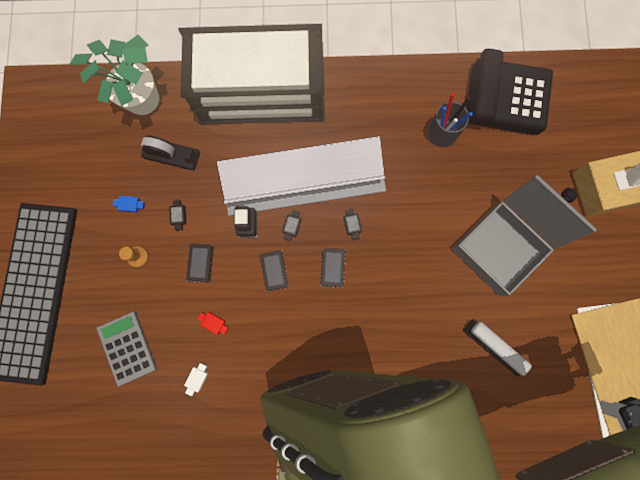

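View pics/side0.png

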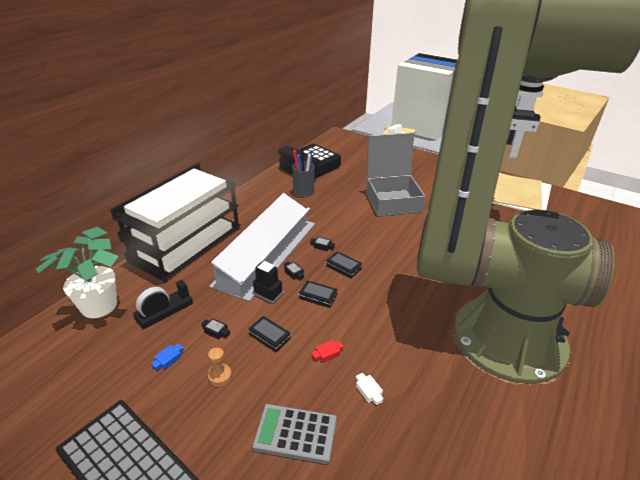

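Top view: pads at (200,263), (274,270) and (333,267); cartridges at (177,214), (291,225) and (352,223). Blue (128,204), red (212,323) and white (196,380) ones are decoys. The rest is at (305,180), the stamper right in front of it at (244,220), and the box at (505,245) with its lid open. The arm may hide more at the bottom centre.

```bash
cat >> h.py <<'E'
def objs(X,p,zlo=7,zhi=32,amin=800,amax=9000):
    z=X[...,2]; m=((z>zlo)&(z<zhi)).astype(np.uint8)
    n,l,st,c=cv2.connectedComponentsWithStats(m,connectivity=4); out=[]
    for i in range(1,n):
        if st[i,4]<60: continue
        P=X[l==i]; zz=np.percentile(P[:,2],80); top=P[P[:,2]>zz-5]
        if len(top)<40: continue
        (cx,cy),(w,h),a=cv2.minAreaRect(top[:,:2].astype(np.float32))
        if w<h: w,h,a=h,w,a-90
        if w>130 or w<25: continue
        out.append((c[i].round(),round(cx,1),round(cy,1),round(w),round(h),round((a+90)%180-90,1),round(zz,1),np.median(p[l==i],0)))
    return out
E
python3 - <<'E'
from h import *
f=np.load('pics/top0.npz');X=cloud('top',f['d'])
for o in objs(X,f['p']): print(*o)
def pl(P):
    c=P.mean(0);u,s,v=np.linalg.svd(P-c);n=v[2]*np.sign(v[2][2]);return c,n,s[2]/len(P)**.5
# slope
z=X[...,2]
S=X[155:190,230:375].reshape(-1,3); S=S[(S[:,2]>53)&(S[:,2]<92)]
c,n,e=pl(S); print('slope',c,n,e,np.degrees(np.arccos(n[2])),'yaw of up',np.degrees(np.arctan2(-n[1],-n[0])))
for r in [(182,240),(184,235),(165,225),(205,235),(197,232),(140,376),(190,382),(178,382),(182,378)]: print(r,X[r])
# box
for r in [(250,455),(208,510),(240,550),(292,507),(245,500),(177,538),(229,594),(195,569)]: print(r,X[r])
g=np.load('pics/side0.npz');Y=cloud('side',g['d'])
for o in objs(Y,g['p']): print('side',*o)
E
```

```text
[148. 107.] 832.3 431.6 70 19 -52.4 26.6 [135. 127. 113.]
[438. 139.] 734.4 -251.4 66 23 60.3 27.3 [59. 51. 50.]
[174. 157.] 717.7 377.5 128 51 74.5 23.1 [59. 50. 47.]
[583. 192.] 598.3 -567.9 110 14 17.2 27.2 [105.  81.  48.]
[128. 203.] 599.9 472.4 70 34 83.7 20.7 [ 53.  111.  199.5]
[177. 214.] 569.8 357.3 69 35 3.5 20.7 [87.5 66.5 57. ]
[252. 228.] 537.5 181.6 69 29 -32.3 24.6 [60. 53. 52.]
[352. 223.] 540.0 -44.6 70 34 12.1 19.9 [101.5  86.   82.5]
[291. 225.] 540.8 94.4 68 34 -18.1 20.4 [104.5  82.   79. ]
[199. 262.] 458.2 303.1 84 51 -4.4 25.0 [97. 83. 82.]
[139. 257.] 474.9 442.3 40 30 -13.3 26.2 [172. 115.  56.]
[332. 267.] 441.1 2.6 84 50 -4.7 24.6 [108.  100.5 100. ]
[273. 270.] 436.9 135.0 84 50 10.2 24.7 [105.  94.  94.]
[212. 323.] 323.5 271.9 68 34 61.2 20.5 [228.  54.  41.]
[195. 379.] 203.8 306.6 69 34 -24.9 20.5 [243.  235.5 223. ]
[612. 424.] 98.0 -583.7 44 28 14.2 11.1 [204. 166. 102.]
slope [651.24474638  74.17922002  67.44566345] [-0.37733466 -0.05000968  0.92472568] 2.734223159502022 22.372973473328585 yaw of up 7.549641479972638
(182, 240) [629.65344432 202.3
[... 1093 characters left out ...]
71 36 -17.6 18.2 [62. 53. 51.]
side [235. 285.] 618.2 226.8 99 50 48.1 26.9 [114. 114. 118.]
side [318. 293.] 435.2 133.7 85 55 8.2 22.6 [72. 67. 67.]
side [267. 293.] 535.7 208.2 69 33 34.4 27.1 [29. 29. 31.]
side [163. 309.] 714.6 377.9 127 55 76.5 21.9 [39.5 38.  40. ]
side [ 99. 309.] 830.6 464.9 82 28 66.1 27.8 [195. 190. 177.]
side [269. 333.] 456.9 301.5 85 52 -5.2 22.8 [76. 75. 77.]
side [215. 328.] 568.4 356.8 71 35 5.6 18.5 [54. 52. 51.]
side [327. 350.] 321.6 270.2 70 35 60.0 18.2 [250.  66.  64.]
side [167. 356.] 597.7 471.5 70 36 84.5 18.7 [ 63. 124. 242.]
side [219. 375.] 470.4 447.0 38 34 54.0 25.1 [177. 121.  76.]
side [369. 388.] 201.4 305.5 69 35 -26.1 18.3 [255. 255. 254.]
```

Run:
```python
import cv2
p=cv2.imread('pics/top0.png')
cv2.imwrite('pics/c1.png',cv2.resize(p[120:300,155:400],None,fx=3.2,fy=3.2,interpolation=cv2.INTER_CUBIC))
cv2.imwrite('pics/c2.png',cv2.resize(p[165:305,445:605],None,fx=4,fy=4,interpolation=cv2.INTER_CUBIC))
```

```text
(no output)
```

View pics/c1.png

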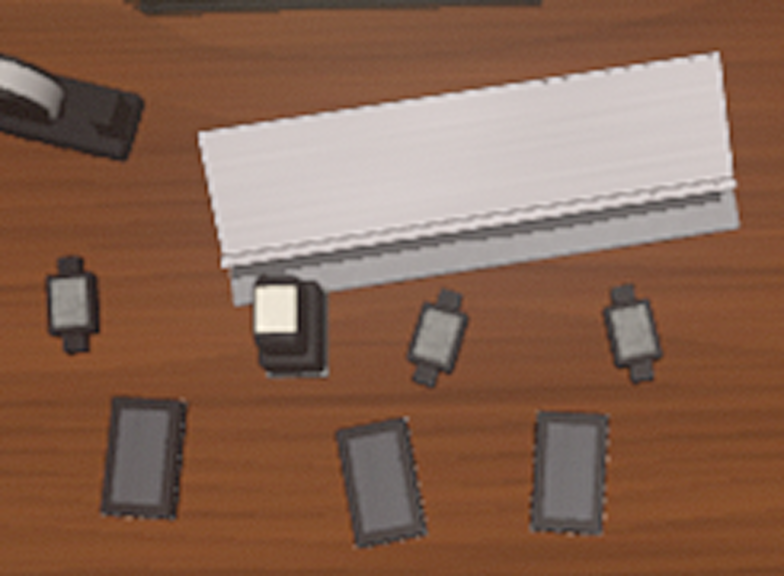

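```bash
cat > fit.py <<'E'
from h import *
from scipy.optimize import least_squares
def rob(P,th=2.5):
    rng=np.random.default_rng(0);best=0
    for _ in range(300):
        a,b,c=P[rng.choice(len(P),3,False)];n=np.cross(b-a,c-a);L=np.linalg.norm(n)
        if L<1: continue
        n/=L;m=abs((P-a)@n)<th
        if m.sum()>best: best=m.sum();bm=m
    Q=P[bm];c=Q.mean(0);n=np.linalg.svd(Q-c,full_matrices=False)[2][2];return c,n*np.sign(n[2]+1e-9),Q
for nm in('top','side'):
    f=np.load(f'pics/{nm}0.npz');X=cloud(nm,f['d']).reshape(-1,3)
    if len(X)>0:
        m=(X[:,0]>590)&(X[:,0]<730)&(X[:,1]>-150)&(X[:,1]<260)&(X[:,2]>48)&(X[:,2]<100)
        c,n,Q=rob(X[m]); a=np.arctan2(-n[1],-n[0]);t=np.degrees(np.arccos(n[2]))
        ux=np.array([np.cos(a),np.sin(a)]);uy=np.array([-ux[1],ux[0]])
        s=Q[:,:2]@ux;w=Q[:,:2]@uy
        # s at z=50 on plane
        s50=c[:2]@ux+(50-c[2])/np.tan(np.radians(t))
        print(nm,'n',n,'tilt',t,'yaw',np.degrees(a),'s range',np.percentile(s,[.3,99.7]),'w',np.percentile(w,[.3,99.7]),'s50',s50,'z',np.percentile(Q[:,2],[.3,99.7]),len(Q))
        wm=np.percentile(w,[.3,99.7]).mean(); print(' origin',ux*s50+uy*wm)
    m=(X[:,0]>330)&(X[:,0]<640)&(X[:,1]>-520)&(X[:,1]<-250)
    r=X[m&(X[:,2]>50)&(X[:,2]<66)]; 
    (cx,cy),(w,h),ang=cv2.minAreaRect(r[:,:2].astype(np.float32)); print(' rim',cx,cy,w,h,ang,len(r))
    L=X[m&(X[:,2]>75)]; c,n,Q=rob(L); print(' lid',c,n,'az',np.degrees(np.arctan2(n[1],n[0])),len(Q),Q.min(0),Q.max(0))
    F=X[m&(abs(X[:,2]-6)<5)];
E
python3 fit.py
```

```text
top n [-0.42103081 -0.05575604  0.90533105] tilt 25.132092592298097 yaw 7.543641659517344 s range [620.53950794 699.41809014] w [-197.85901492  159.29543893] s50 619.7829401001075 z [48.94127185 88.31876999] 4969
 origin [616.95015245  62.25102072]
 rim 473.3800354003906 -372.5896911621094 150.45709228515625 147.26873779296875 42.978878021240234 936
 lid [ 528.0896825  -431.3788536   142.64177943] [-0.67348153  0.72315454  0.15319967] az 132.9630664366167 2824 [ 467.89745752 -488.50267789   75.03812949] [ 589.12449671 -372.49058008  202.1387275 ]
side n [-0.42027279 -0.05793559  0.90554638] tilt 25.103027516609846 yaw 7.848888688509548 s range [620.16734504 697.80519902] w [-203.46643519  155.72003605] s50 620.4480376143126 z [49.03472833 86.80993766] 2566
 origin [617.89562615  61.07939276]
 rim 472.3031005859375 -373.1253356933594 152.14962768554688 153.853515625 42.868896484375 480
 lid [ 528.76670915 -430.61470667  137.28998991] [-0.6740139   0.72309817  0.15111022] az 132.98787392821725 990 [ 467.28792693 -490.83812881   75.16768834] [ 588.37076588 -374.8513174   199.59964794]
```

View pics/c2.png

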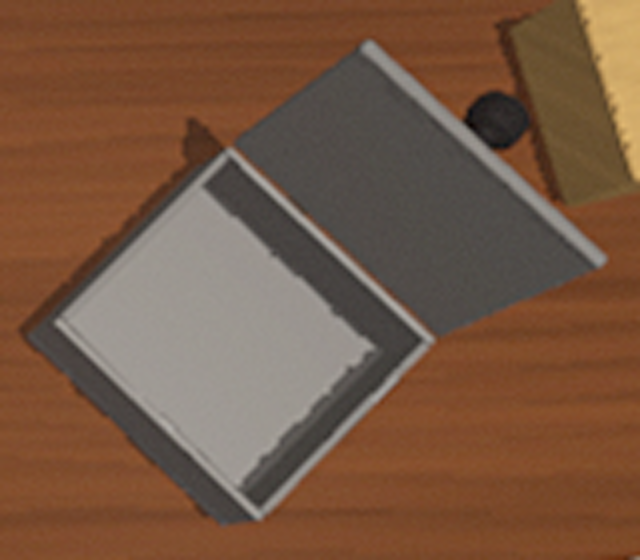

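Rest origin is about (617,62), yaw 7.7°, tilt 25°. Box centre is about (473,-373), hinge azimuth -47°, lid about 1.72 rad. The sizes match in both cameras. Next is the right-hand pad, and with the arm moved I can check the area it hid.

```bash
cat >> h.py <<'E'
from scipy.spatial.transform import Rotation as Ro
ORG=np.array([617.4,61.7,50.]);RS=Ro.from_euler('ZY',[7.7,-25],degrees=True)
def down(y): return Ro.from_euler('ZX',[y,180],degrees=True)
def slope(x,y,z): return ORG+RS.apply([x,y,z]), RS*Ro.from_euler('X',180,degrees=True)
def go(p,r,pos=None,rot=None):
    s=manip.read_state(); a=s['eef_pos'] if pos is None else pos; q=Ro.from_euler('xyz',s['eef_rot']) if rot is None else rot
    print('shift m',((np.array(p)-a)/1000).round(4),'rv deg',np.degrees((r*q.inv()).as_rotvec()).round(2))
E
python3 - <<'E'
from h import *
go([440.2,1.4,150],down(-4.3)); 
for y in(-75,0,75): p,r=slope(42,y,4);print(p.round(1)); go(p,r,np.array([440,1.4,4]),down(-4.3))
E
```

```text
shift m [ 0.2559  0.5194 -0.0549] rv deg [-6.000e-02 -1.000e-02 -2.389e+01]
[663.5  -7.8  71.4]
shift m [ 0.2235 -0.0092  0.0674] rv deg [  0.74 -25.03  11.81]
[653.4  66.6  71.4]
shift m [0.2134 0.0652 0.0674] rv deg [  0.74 -25.03  11.81]
[643.4 140.9  71.4]
shift m [0.2034 0.1395 0.0674] rv deg [  0.74 -25.03  11.81]
```

Emit:
jog_arm --plan '[0.128,0.26,0,0,0,-12,0.256,0.519,-0.05,0,0,-23.9,0.256,0.519,-0.05,0,0,-23.9,0.256,0.519,-0.05,0,0,-23.9,0.256,0.519,-0.05,0,0,-23.9,0.256,0.519,-0.05,0,0,-23.9,0.256,0.519,-0.05,0,0,-23.9,0.256,0.519,-0.05,0,0,-23.9,0.256,0.519,-0.05,0,0,-23.9,0.256,0.519,-0.05,0,0,-23.9,0.256,0.519,-0.05,0,0,-23.9,0.256,0.519,-0.05,0,0,-23.9,0.256,0.519,-0.05,0,0,-23.9,0.256,0.519,-0.05,0,0,-23.9,0.256,0.519,-0.05,0,0,-23.9,0.256,0.519,-0.05,0,0,-23.9]' --claw 0.08

```text
clock: 1.7
eef_pos: [440.1, -0.1, 155.6]
eef_rot: [3.142, -0.0, -0.077]
wrist_force: [0.2, -0.2, 0.5]
finger_gap: 79.9
finger_force: 0.0
```

Run:
```python
from h import *
for n in('top','side'):
    p,d=shot(n,n+'1'); X=cloud(n,d)
    for o in objs(X,p):
        if o[1]<700: print(n,*o)
go([440.2,1.4,4],down(-4.3)); print(manip.read_state()['eef_pos'])
```

```text
top [583. 192.] 598.8 -568.2 109 6 12.5 27.0 [105.  80.  48.]
top [128. 203.] 600.0 472.7 68 34 84.5 21.1 [ 53. 111. 199.]
top [177. 214.] 570.2 357.0 69 35 2.9 20.6 [86. 66. 58.]
top [252. 228.] 537.0 181.2 69 30 -32.8 25.6 [59. 51. 49.]
top [286. 221.] 548.4 103.6 34 12 -18.0 20.8 [107.   76.5  75. ]
top [199. 262.] 457.9 302.9 84 51 -4.8 25.1 [97. 83. 82.]
top [139. 257.] 475.9 442.1 41 36 -12.4 26.5 [172. 115.  55.]
top [272. 271.] 437.1 135.5 84 49 10.2 24.8 [108. 104. 104.]
top [332. 272.] 427.7 3.4 49 14 85.9 24.5 [68. 63. 61.]
top [212. 323.] 323.6 272.2 69 34 61.1 20.8 [228.  54.  41.]
top [195. 379.] 203.6 306.4 68 34 -25.5 20.9 [243. 235. 223.]
top [388. 460.] 35.2 -106.8 73 22 0.8 15.4 [145. 141.  99.]
side [449. 224.] 266.0 -337.2 120 33 47.1 18.4 [30. 29. 31.]
side [322. 243.] 537.7 -45.6 69 36 12.4 18.2 [56.5 50.  51. ]
side [343. 263.] 439.1 1.3 85 55 -4.9 22.3 [53.5 53.  54. ]
side [293. 269.] 538.2 95.2 72 35 -15.2 18.2 [63. 52. 52.]
side [235. 285.] 617.6 226.9 99 49 48.3 27.7 [114. 114. 118.]
side [318. 293.] 435.1 134.1 84 52 11.0 22.5 [70. 68. 67.]
side [268. 293.] 535.3 208.2 69 31 35.2 26.6 [29. 29. 31.]
side [269. 332.] 456.7 302.5 86 51 -5.0 22.7 [76.5 75.  77. ]
side [215. 327.] 568.3 356.3 70 36 2.1 18.5 [56. 53. 52.]
side [327. 350.] 321.6 270.4 70 36 58.2 18.3 [250.  66.  64.]
side [166. 356.] 598.1 471.9 70 37 84.6 18.7 [ 63. 124. 242.]
side [219. 375.] 471.2 447.5 41 37 51.7 24.8 [181. 122.  77.]
side [369. 388.] 202.2 305.2 70 35 -27.4 18.3 [255. 255. 254.]
shift m [-0.      0.0013 -0.1516] rv deg [0.   0.02 0.1 ]
[4.40204981e+02 6.37942108e-02 1.55615309e+02]
```

View pics/top1.png

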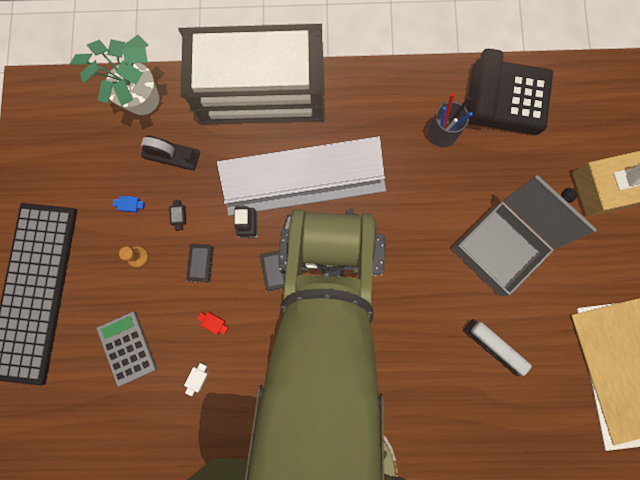

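No further pads or cartridges: exactly 3 of each.

Emit:
jog_arm --plan '[0,0.001,-0.05,0,0,0,0,0.001,-0.1,0,0,0,0,0.001,-0.13,0,0,0,0,0.001,-0.151,0,0,0,0,0.001,-0.151,0,0,0,0,0.001,-0.151,0,0,0]'

```text
clock: 2.4
eef_pos: [440.5, 1.5, 5.1]
eef_rot: [3.142, -0.0, -0.076]
wrist_force: [0.1, 0.3, 0.7]
finger_gap: 80.0
finger_force: 0.0
```

Emit:
jog_arm --plan '[0,0,0,0,0,0,0,0,0,0,0,0,0,0,0,0,0,0,0,0,0,0,0,0,0,0,0,0,0,0,0,0,0,0,0,0,0,0,0,0,0,0,0.05,0,0,0,0,0,0.1,0,0,0,0,0,0.12,0,0,0,0,0,0.12,0,0,0]' --claw 0.03 --force 25

```text
validation failed for argument at $.pl...
```

Run:
```python
from h import *
print(manip.read_state()['finger_gap'])
for x,z in((46,50),(44,6),(39.5,4)):
  p,r=slope(x,-75,z); go(p,r)
```

```text
79.98254637447856
shift m [ 0.2073 -0.0114  0.1097] rv deg [  0.73 -25.03  11.86]
shift m [ 0.2239 -0.0091  0.069 ] rv deg [  0.73 -25.03  11.86]
shift m [ 0.2207 -0.0096  0.0653] rv deg [  0.73 -25.03  11.86]
```

Emit:
jog_arm --plan '[0,0,0,0,0,0,0,0,0,0,0,0,0,0,0,0,0,0,0,0,0,0,0,0,0,0,0,0,0,0,0,0,0,0,0,0,0,0,0.03,0,0,0,0,0,0.08,0,0,0,0,0,0.12,0,0,0,0.04,0,0.12,0,-6,3,0.08,0,0.12,0,-12,6,0.12,-0.005,0.12,0.5,-18,9,0.16,-0.008,0.12,0.7,-24,11,0.205,-0.011,0.12,0.7,-25,11.9,0.207,-0.011,0.11,0.7,-25,11.9,0.207,-0.011,0.11,0.7,-25,11.9,0.207,-0.011,0.11,0.7,-25,11.9]' --claw 0.03 --force 25

```text
clock: 4.1
eef_pos: [646.4, -9.0, 113.9]
eef_rot: [3.141, -0.434, 0.136]
wrist_force: [0.5, -0.3, -1.2]
finger_gap: 49.8
finger_force: 25.0
```

Run:
```python
from h import *
for x,z in((44,6),(40,4),(40,80)):
  p,r=slope(x,-75,z); go(p,r)
```

```text
shift m [ 0.0181  0.0014 -0.0399] rv deg [ 0.04 -0.13 -0.07]
shift m [ 0.0153  0.001  -0.0434] rv deg [ 0.04 -0.13 -0.07]
shift m [-0.0165 -0.0033  0.0255] rv deg [ 0.04 -0.13 -0.07]
```

Emit:
jog_arm --plan '[0.009,0.001,-0.02,0,0,0,0.015,0.001,-0.033,0,0,0,0.018,0.001,-0.04,0,0,0,0.017,0.001,-0.041,0,0,0,0.0165,0.001,-0.042,0,0,0,0.0155,0.001,-0.043,0,0,0,0.015,0.001,-0.043,0,0,0,0.0145,0.001,-0.043,0,0,0,0.0145,0.001,-0.043,0,0,0]' --force 12

```text
clock: 5.0
eef_pos: [662.4, -8.2, 72.3]
eef_rot: [3.14, -0.438, 0.136]
wrist_force: [3.2, 1.0, 2.1]
finger_gap: 49.8
finger_force: 12.0
```

Run:
```python
from h import *
s=manip.read_state(); print(RS.inv().apply(s['eef_pos']-ORG), RS.inv().apply(s['wrist_force']))
p,r=slope(40,-75,80); go(p,r)
go([436,134.6,150],down(10))
```

```text
[ 41.35095347 -75.3408609    5.28516016] [3.8829047  0.59598974 0.55809903]
shift m [-0.0326 -0.0041  0.0671] rv deg [ 0.07  0.08 -0.05]
shift m [-0.2264  0.1428  0.0777] rv deg [-3.79 24.79  2.19]
```

Emit:
jog_arm --plan '[-0.0005,0,-0.0015,0,0,0,-0.0005,0,-0.0015,0,0,0,-0.0005,0,-0.0015,0,0,0]'

```text
clock: 5.3
eef_pos: [662.5, -8.3, 71.8]
eef_rot: [3.14, -0.439, 0.136]
wrist_force: [-0.8, 0.7, 11.0]
finger_gap: 49.5
finger_force: 12.0
```

Emit:
jog_arm --plan '[0,0,0,0,0,0,0,0,0,0,0,0,0,0,0,0,0,0,-0.007,-0.001,0.015,0,0,0,-0.0165,-0.002,0.036,0,0,0,-0.033,-0.004,0.07,0,0,0,-0.07,0.03,0.1,-1,7,0.5,-0.11,0.06,0.1,-2,14,1,-0.15,0.09,0.1,-3,21,2,-0.19,0.12,0.09,-3.8,24.8,2.2,-0.226,0.143,0.08,-3.8,24.8,2.2,-0.226,0.143,0.08,-3.8,24.8,2.2,-0.226,0.143,0.08,-3.8,24.8,2.2]' --claw 0.064

```text
clock: 6.6
eef_pos: [435.0, 135.3, 150.0]
eef_rot: [-3.141, 0.002, 0.176]
wrist_force: [0.4, -0.1, 0.6]
finger_gap: 64.1
finger_force: 0.0
```

```bash
cat >> h.py <<'E'
def look(k):
    for n in('top','side'):
        p,d=shot(n,n+str(k)); X=cloud(n,d)
        for o in objs(X,p):
            if 330<o[1]<700 and -300<o[2]<420 and abs(o[1]-540)+abs(o[2]-195)>40: print(n,*o[1:7])
        L=RS.inv().apply(X.reshape(-1,3)-ORG); m=(L[:,2]>14)&(L[:,2]<32)&(L[:,0]>-10)&(L[:,0]<110)&(abs(L[:,1])<200)
        M=np.zeros(480*640,np.uint8); M[m]=1; nn,l,st,c=cv2.connectedComponentsWithStats(M.reshape(480,640))
        for i in range(1,nn):
            if st[i,4]>100: 
                P=L[l.ravel()==i]; print(n,'on slope',np.percentile(P,[1,99],0).round(1).tolist(),cv2.minAreaRect(P[:,:2].astype(np.float32)))
E
python3 - <<'E'
from h import *
look(2)
go([436,134.6,4.5],down(10))
E
```

```text
top 570.1 357.8 69 34 4.6 20.4
top 540.2 -44.5 69 34 10.4 20.0
top 546.4 92.7 56 33 -17.8 20.6
top 456.6 326.1 80 17 6.2 25.1
top on slope [[2.5, -96.2, 17.0], [85.0, -46.8, 26.7]] ((43.466312408447266, -71.55186462402344), (50.30381774902344, 84.4613265991211), 89.83235168457031)
side 529.8 -44.7 54 37 13.6 17.5
side 539.6 94.1 70 35 -17.5 18.3
side 617.6 226.4 100 53 48.9 26.9
side 434.7 134.5 86 52 8.2 22.6
side 456.8 302.2 85 52 -4.2 22.8
side 568.6 356.7 70 37 7.1 18.5
side on slope [[5.5, -98.2, 14.7], [82.3, -46.1, 25.8]] ((42.8415641784668, -73.04463958740234), (81.95361328125, 56.40457534790039), 2.530400276184082)
shift m [-2.000e-04  1.000e-04 -1.458e-01] rv deg [-0.01 -0.08  0.02]
```

Emit:
jog_arm --plan '[0,0,-0.05,0,0,0,0,0,-0.1,0,0,0,0,0,-0.13,0,0,0,0,0,-0.1455,0,0,0,0,0,-0.1455,0,0,0,0,0,-0.1455,0,0,0]' --claw 0.08

```text
clock: 7.3
eef_pos: [436.2, 134.4, 4.9]
eef_rot: [-3.141, 0.002, 0.174]
wrist_force: [0.6, 0.2, 0.1]
finger_gap: 79.9
finger_force: 0.0
```

Run:
```python
from h import *
print(manip.read_state()['wrist_force'])
for x,z in((46,50),):
  p,r=slope(x,0,z); go(p,r)
```

```text
[0.57759804 0.18485127 0.11505489]
shift m [ 0.2015 -0.07    0.1098] rv deg [  3.83 -24.81  -2.22]
```

Emit:
jog_arm --plan '[0,0,0,0,0,0,0,0,0,0,0,0,0,0,0,0,0,0,0,0,0,0,0,0,0,0,0,0,0,0,0,0,0,0,0,0,0,0,0.03,0,0,0,0,0,0.08,0,0,0,0,0,0.12,0,0,0,0.04,-0.014,0.12,1,-6,0,0.08,-0.028,0.12,2,-12,-1,0.12,-0.042,0.12,3,-18,-1.5,0.16,-0.056,0.12,3.8,-24,-2,0.2,-0.07,0.12,3.8,-24.8,-2.2,0.2015,-0.07,0.11,3.8,-24.8,-2.2,0.2015,-0.07,0.11,3.8,-24.8,-2.2,0.2015,-0.07,0.11,3.8,-24.8,-2.2]' --claw 0.03 --force 25

```text
clock: 9.0
eef_pos: [635.9, 65.3, 113.9]
eef_rot: [3.141, -0.434, 0.136]
wrist_force: [-0.1, -0.4, -0.9]
finger_gap: 50.1
finger_force: 25.0
```

Run:
```python
from h import *
for x,z in((44,6),(40,4),(40,80)):
  p,r=slope(x,0,z); go(p,r)
```

```text
shift m [ 0.0185  0.0014 -0.0399] rv deg [ 0.06 -0.13 -0.09]
shift m [ 0.0158  0.0011 -0.0434] rv deg [ 0.06 -0.13 -0.09]
shift m [-0.0161 -0.0032  0.0255] rv deg [ 0.06 -0.13 -0.09]
```

Emit:
jog_arm --plan '[0.009,0.001,-0.02,0,0,0,0.015,0.001,-0.033,0,0,0,0.018,0.001,-0.04,0,0,0,0.017,0.001,-0.042,0,0,0,0.0165,0.001,-0.043,0,0,0,0.0155,0.001,-0.044,0,0,0,0.0145,0.001,-0.045,0,0,0,0.014,0.001,-0.045,0,0,0,0.014,0.001,-0.045,0,0,0]' --force 12

```text
clock: 9.9
eef_pos: [652.7, 66.0, 72.4]
eef_rot: [3.14, -0.442, 0.136]
wrist_force: [7.1, -0.6, 5.3]
finger_gap: 50.1
finger_force: 12.0
```

Run:
```python
from h import *
s=manip.read_state(); print(RS.inv().apply(s['eef_pos']-ORG), RS.inv().apply(s['wrist_force']))
p,r=slope(40,0,80); go(p,r)
go([457,302.5,150],down(-4.7))
```

```text
[41.71025396 -0.51788279  5.26276944] [ 8.49583564 -1.50734478  1.85884701]
shift m [-0.0329 -0.0039  0.067 ] rv deg [ 0.04  0.35 -0.05]
shift m [-0.1957  0.2365  0.0776] rv deg [ -0.59  25.39 -12.26]
```

Emit:
jog_arm --plan '[0,0,0,0,0,0,0,0,0,0,0,0,0,0,0,0,0,0,-0.007,-0.001,0.015,0,0,0,-0.0165,-0.002,0.036,0,0,0,-0.033,-0.004,0.07,0,0,0,-0.06,0.04,0.1,0,7,-3,-0.09,0.08,0.1,0,14,-6,-0.12,0.12,0.1,0,21,-9,-0.15,0.16,0.09,-0.6,25.4,-12.3,-0.18,0.2,0.08,-0.6,25.4,-12.3,-0.196,0.236,0.08,-0.6,25.4,-12.3,-0.196,0.2365,0.08,-0.6,25.4,-12.3,-0.196,0.2365,0.08,-0.6,25.4,-12.3]' --claw 0.064

```text
clock: 11.3
eef_pos: [454.3, 302.9, 149.3]
eef_rot: [3.142, 0.007, -0.08]
wrist_force: [1.3, -0.2, -0.1]
finger_gap: 64.1
finger_force: 0.0
```

Run:
```python
from h import *
look(3)
go([457,302.5,4.5],down(-4.7))
```

```text
top 570.7 357.5 70 34 2.7 20.8
top 539.3 -44.8 68 34 12.6 20.1
top 540.4 94.6 69 34 -18.8 20.3
top 458.3 301.8 84 48 -5.2 24.7
top on slope [[2.2, -96.3, 16.2], [84.8, -46.9, 26.8]] ((42.636173248291016, -71.43669128417969), (50.44057083129883, 85.76763916015625), 89.4538803100586)
top on slope [[2.5, -21.5, 17.2], [85.1, 27.7, 27.0]] ((43.22743606567383, 3.0541324615478516), (50.36038589477539, 84.67536163330078), 89.65609741210938)
side 538.5 -44.8 70 37 12.4 18.1
side 538.6 94.2 72 34 -18.3 18.3
side 628.9 241.9 76 24 25.0 27.3
side 456.5 301.0 85 52 -4.5 22.8
side 568.7 356.8 71 35 2.8 18.4
shift m [ 0.0017  0.001  -0.145 ] rv deg [-0.04 -0.39  0.07]
```

Emit:
jog_arm --plan '[0.001,-0.0005,-0.05,0,-0.4,0,0.001,-0.0005,-0.1,0,-0.4,0,0.001,-0.0005,-0.13,0,-0.4,0,0.001,-0.0005,-0.1445,0,-0.4,0,0.001,-0.0005,-0.1445,0,-0.4,0,0.001,-0.0005,-0.1445,0,-0.4,0]' --claw 0.08

```text
clock: 12.0
eef_pos: [456.9, 301.8, 6.4]
eef_rot: [-3.14, -0.002, -0.083]
wrist_force: [-0.1, 0.7, 0.5]
finger_gap: 80.3
finger_force: 0.0
```

Run:
```python
from h import *
print(manip.read_state()['wrist_force'])
for x,z in((46,50),):
  p,r=slope(x,75,z); go(p,r)
```

```text
[-0.13202476  0.73614651  0.51665611]
shift m [ 0.1708 -0.163   0.1084] rv deg [  0.53 -24.95  12.26]
```

Emit:
jog_arm --plan '[0,0,-0.001,0,0,0,0,0,-0.001,0,0,0,0,0,-0.001,0,0,0,0,0,-0.001,0,0,0,0,0,-0.001,0,0,0,0,0,-0.001,0,0,0,0,0,0.03,0,0,0,0,0,0.08,0,0,0,0,0,0.13,0,0,0,0.035,-0.033,0.13,0,-6,3,0.07,-0.065,0.13,0,-12,6,0.105,-0.1,0.13,0.5,-18,9,0.14,-0.13,0.13,0.5,-24,12,0.171,-0.163,0.12,0.5,-25,12.3,0.171,-0.163,0.11,0.5,-25,12.3,0.171,-0.163,0.109,0.5,-25,12.3,0.171,-0.163,0.109,0.5,-25,12.3,0.171,-0.163,0.109,0.5,-25,12.3]' --claw 0.03 --force 25

```text
clock: 13.8
eef_pos: [626.6, 139.9, 114.5]
eef_rot: [3.14, -0.436, 0.138]
wrist_force: [0.3, -0.0, -1.7]
finger_gap: 49.9
finger_force: 25.0
```

Run:
```python
from h import *
for x,z in((44,6),(40,4),(40,80)):
  p,r=slope(x,75,z); go(p,r)
```

```text
shift m [ 0.0178  0.0011 -0.0405] rv deg [ 0.1  -0.   -0.13]
shift m [ 0.015   0.0007 -0.044 ] rv deg [ 0.1  -0.   -0.13]
shift m [-0.0168 -0.0036  0.0249] rv deg [ 0.1  -0.   -0.13]
```

Emit:
jog_arm --plan '[0.009,0.001,-0.02,0,0,0,0.015,0.001,-0.033,0,0,0,0.018,0.001,-0.04,0,0,0,0.017,0.001,-0.042,0,0,0,0.016,0.001,-0.043,0,0,0,0.015,0.001,-0.044,0,0,0,0.0145,0.001,-0.045,0,0,0,0.0135,0.001,-0.045,0,0,0,0.0135,0.001,-0.045,0,0,0]' --force 12

```text
clock: 14.7
eef_pos: [641.6, 140.0, 71.1]
eef_rot: [3.14, -0.44, 0.136]
wrist_force: [5.5, -0.3, 3.5]
finger_gap: 49.9
finger_force: 12.0
```

Run:
```python
from h import *
s=manip.read_state(); print(RS.inv().apply(s['eef_pos']-ORG), RS.inv().apply(s['wrist_force']))
p,r=slope(40,75,80); go(p,r)
go([569.3,357,150],down(4))
```

```text
[40.14984115 74.36171923  4.51787744] [ 6.35203186 -1.06228178  0.93725428]
shift m [-0.0318 -0.0037  0.0683] rv deg [ 0.07  0.24 -0.05]
shift m [-0.0723  0.217   0.0789] rv deg [-2.48 25.11 -3.71]
```

Emit:
jog_arm --plan '[0,0,0,0,0,0,0,0,0,0,0,0,0,0,0,0,0,0,-0.007,-0.001,0.015,0,0,0,-0.0165,-0.002,0.036,0,0,0,-0.033,-0.004,0.07,0,0,0,-0.045,0.04,0.1,0,7,-1,-0.05,0.08,0.1,-1,14,-2,-0.06,0.12,0.1,-2,21,-3,-0.07,0.16,0.09,-2.5,25,-3.7,-0.072,0.2,0.08,-2.5,25,-3.7,-0.072,0.217,0.08,-2.5,25,-3.7,-0.072,0.217,0.08,-2.5,25,-3.7,-0.072,0.217,0.08,-2.5,25,-3.7]' --claw 0.064

```text
clock: 16.1
eef_pos: [568.2, 356.4, 148.7]
eef_rot: [3.141, 0.003, 0.071]
wrist_force: [0.6, 0.0, -0.4]
finger_gap: 64.0
finger_force: 0.0
```

Run:
```python
from h import *
look(4)
go([569.3,357,5],down(4))
```

```text
top 567.3 357.5 60 34 5.4 20.8
top 540.1 94.5 69 34 -18.0 20.6
top 517.4 -23.5 69 34 11.8 20.2
top on slope [[2.4, -96.2, 16.9], [84.6, -46.9, 26.8]] ((43.07124328613281, -71.532958984375), (50.39926528930664, 84.32038116455078), 89.76817321777344)
top on slope [[1.9, -21.5, 16.7], [84.8, 27.8, 26.8]] ((41.51222229003906, 3.0328903198242188), (50.342811584472656, 88.63948059082031), 89.57917022705078)
top on slope [[2.5, 53.1, 16.8], [85.3, 102.4, 27.1]] ((43.57289505004883, 78.01425170898438), (50.24718475341797, 84.33677673339844), 89.96825408935547)
side 514.8 -24.4 69 35 7.1 18.2
side 539.3 93.5 71 35 -19.7 18.4
side 616.8 225.5 99 49 51.2 26.9
side 568.6 356.0 71 36 5.3 18.7
side on slope [[-0.6, -98.2, 14.3], [81.9, -45.9, 25.7]] ((41.10272979736328, -72.03292846679688), (84.71219635009766, 54.71305465698242), 0.7554232478141785)
side on slope [[-0.2, -23.6, 14.3], [82.0, 28.7, 26.3]] ((40.61468505859375, 2.5788116455078125), (83.0951919555664, 54.15274429321289), 1.0458362102508545)
side on slope [[-0.1, 51.6, 14.5], [82.5, 102.7, 25.7]] ((41.49043655395508, 76.79377746582031), (85.1557846069336, 54.99072265625), 1.0246137380599976)
shift m [ 0.0007  0.0013 -0.1442] rv deg [ 0.04 -0.15  0.04]
```

View pics/top4.png

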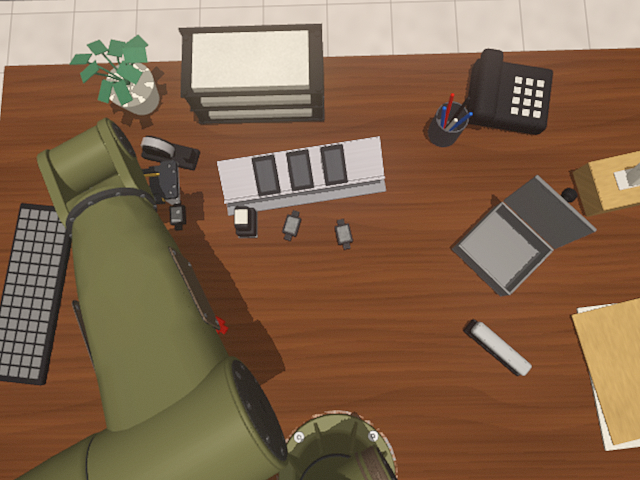

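Pads sit neatly on the rest at (265,174), (300,169) and (334,164). The cartridge at (344,234) has been knocked to about (516,-24). Next I take the left cartridge at (177,214).

Emit:
jog_arm --plan '[0.0005,0.0005,-0.05,0,0,0,0.0005,0.0005,-0.1,0,0,0,0.0005,0.0005,-0.13,0,0,0,0.0005,0.0005,-0.1445,0,0,0,0.0005,0.0005,-0.1445,0,0,0,0.0005,0.0005,-0.1445,0,0,0]'

```text
clock: 16.8
eef_pos: [569.9, 357.4, 6.5]
eef_rot: [-3.141, 0.0, 0.07]
wrist_force: [0.5, 0.6, 1.0]
finger_gap: 64.0
finger_force: 0.0
```

```bash
cat >> h.py <<'E'
BC=np.array([472.8,-372.9,0.]);RB=Ro.from_euler('z',-47,degrees=True)
def box(x,y,z): return BC+RB.apply([x,y,z])
E
python3 - <<'E'
from h import *
print(manip.read_state()['wrist_force'])
go(box(-6,-30,150),down(-47))
E
```

```text
[0.5257082  0.64388966 0.98466116]
shift m [-0.1231 -0.7464  0.1435] rv deg [-4.000e-02 -1.000e-02 -5.099e+01]
```

Emit:
jog_arm --plan '[0,0,-0.001,0,0,0,0,0,-0.001,0,0,0,0,0,-0.001,0,0,0,0,0,-0.001,0,0,0,0,0,-0.001,0,0,0,0,0,-0.001,0,0,0,0,0,-0.001,0,0,0,0,0,0.04,0,0,0,0,0,0.09,0,0,0,0,0,0.14,0,0,0,0,0,0.145,0,0,0,0,-0.04,0.145,0,0,-5,-0.01,-0.09,0.145,0,0,-10,-0.02,-0.135,0.145,0,0,-16,-0.03,-0.18,0.145,0,0,-22,-0.04,-0.225,0.145,0,0,-28,-0.05,-0.27,0.145,0,0,-34,-0.055,-0.315,0.145,0,0,-40]' --claw 0.015 --force 30

```text
clock: 18.6
eef_pos: [512.7, 40.8, 148.9]
eef_rot: [3.141, 0.003, -0.632]
wrist_force: [1.4, -0.9, -0.1]
finger_gap: 33.8
finger_force: 30.0
```

Run:
```python
from h import *
go(box(-6,-30,150),down(-47))
```

```text
shift m [-0.0659 -0.4298  0.0011] rv deg [ -0.09  -0.18 -10.79]
```

Emit:
jog_arm --plan '[-0.007,-0.045,0.001,0,0,-2,-0.014,-0.09,0.001,0,0,-5,-0.021,-0.135,0.001,0,0,-8,-0.028,-0.18,0.001,0,0,-10.8,-0.035,-0.225,0.001,0,0,-10.8,-0.042,-0.27,0.001,0,0,-10.8,-0.049,-0.315,0.001,0,0,-10.8,-0.056,-0.36,0.001,0,0,-10.8,-0.063,-0.405,0.001,0,0,-10.8,-0.066,-0.43,0.001,0,0,-10.8,-0.066,-0.43,0.001,0,0,-10.8,-0.066,-0.43,-0.04,0,0,-10.8,-0.066,-0.43,-0.08,0,0,-10.8,-0.066,-0.43,-0.11,0,0,-10.8,-0.066,-0.43,-0.12,0,0,-10.8,-0.066,-0.43,-0.12,0,0,-10.8]'

```text
clock: 20.2
eef_pos: [447.6, -386.7, 28.4]
eef_rot: [3.141, 0.005, -0.816]
wrist_force: [0.1, -0.0, -0.7]
finger_gap: 33.8
finger_force: 30.0
```

Run:
```python
from h import *
s=manip.read_state();print(RB.inv().apply(s['eef_pos']-BC),s['wrist_force'],s['finger_gap'],s['finger_force'])
go([516,-24,150],down(10))
```

```text
[ -7.08410805 -27.82286988  28.41478578] [ 0.14323992 -0.02284552 -0.74630741] 33.77897027291563 29.99985694885254
shift m [0.0684 0.3627 0.1216] rv deg [-0.07 -0.3  56.75]
```

Release low in the box, rise, and go above the moved cartridge.

Emit:
jog_arm --plan '[0,0,0,0,0,0,0,0,0,0,0,0,0,0,0,0,0,0,0,0,0.04,0,0,0,0,0,0.09,0,0,0,0,0,0.12,0,0,0,0.007,0.04,0.122,0,0,6,0.015,0.08,0.122,0,0,13,0.023,0.12,0.122,0,0,20,0.03,0.16,0.122,0,0,27,0.037,0.2,0.122,0,0,34,0.045,0.24,0.122,0,0,41,0.053,0.28,0.122,0,0,48,0.06,0.32,0.122,0,0,54,0.068,0.363,0.122,0,0,56.7,0.068,0.363,0.122,0,0,56.7,0.068,0.363,0.122,0,0,56.7,0.068,0.363,0.122,0,0,56.7,0.068,0.363,0.122,0,0,56.7]' --claw 0.046

```text
clock: 22.1
eef_pos: [515.8, -25.8, 151.6]
eef_rot: [3.141, 0.003, 0.171]
wrist_force: [0.4, -0.2, -0.3]
finger_gap: 45.7
finger_force: 0.0
```

Run:
```python
from h import *
look(5)
go([516,-24,5],down(10))
p=cv2.imread('pics/top5.png'); cv2.imwrite('pics/c5.png',cv2.resize(p[165:305,265:605],None,fx=2.3,fy=2.3,interpolation=cv2.INTER_CUBIC))
```

```text
top 540.2 96.8 67 33 -11.9 20.2
top on slope [[50.2, -96.4, 15.6], [85.0, -47.4, 25.8]] ((67.59359741210938, -71.75341033935547), (50.49803924560547, 35.945343017578125), 88.61563110351562)
top on slope [[3.0, -20.5, 17.5], [85.0, 27.8, 27.3]] ((42.37787628173828, 3.1491146087646484), (49.836143493652344, 86.23739624023438), 89.84327697753906)
top on slope [[2.4, 53.0, 16.7], [85.3, 102.4, 27.1]] ((43.00889587402344, 77.8623046875), (50.45040512084961, 85.41925811767578), 89.90217590332031)
side 515.6 -24.3 67 38 22.4 18.5
side 539.2 93.7 70 36 -18.1 18.2
side 617.2 225.6 100 50 51.0 27.4
side on slope [[-0.6, -98.2, 15.2], [82.1, -46.2, 26.2]] ((41.084415435791016, -72.40792083740234), (55.06604766845703, 85.1236343383789), 88.83653259277344)
side on slope [[-0.2, -23.2, 14.6], [81.8, 27.8, 25.9]] ((41.00649642944336, 2.4941768646240234), (83.63248443603516, 53.030067443847656), 0.6417549252510071)
side on slope [[-0.2, 52.0, 14.9], [82.4, 103.0, 26.1]] ((41.446189880371094, 76.6966552734375), (84.2457275390625, 53.18463134765625), 0.023816758766770363)
shift m [ 0.0002  0.0016 -0.1465] rv deg [ 0.06 -0.14  0.17]
```

View pics/c5.png

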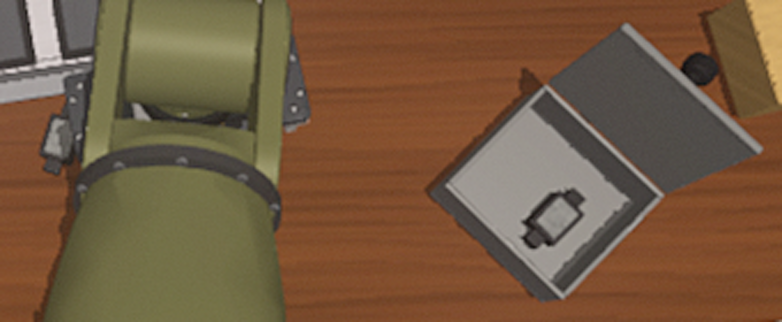

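The first cartridge lies flat in the box at crop (555,220).

Emit:
jog_arm --plan '[0,0.001,-0.04,0,0,0,0,0.001,-0.08,0,0,0,0,0.001,-0.12,0,0,0,0,0.001,-0.146,0,0,0,0,0.001,-0.147,0,0,0,0,0.001,-0.147,0,0,0]' --claw 0.064

```text
clock: 22.8
eef_pos: [515.7, -24.1, 4.2]
eef_rot: [3.141, 0.004, 0.172]
wrist_force: [-0.9, -0.2, 0.5]
finger_gap: 63.9
finger_force: 0.0
```

Emit:
jog_arm --plan '[0,0,0,0,0,0,0,0,0,0,0,0,0,0,0,0,0,0,0,0,0,0,0,0,0,0,0,0,0,0,0,0,0,0,0,0,0,0,0.04,0,0,0,0,0,0.09,0,0,0,0,0,0.14,0,0,0,0,0,0.145,0,0,0]' --claw 0.015

```text
clock: 23.8
eef_pos: [518.1, -23.8, 155.3]
eef_rot: [3.139, -0.006, 0.173]
wrist_force: [0.8, 0.0, -0.5]
finger_gap: 33.6
finger_force: 30.0
```

Run:
```python
from h import *
go(box(-6,30,150),down(-47))
```

```text
shift m [-0.0274 -0.3242 -0.0053] rv deg [  0.28   0.28 -56.93]
```

Emit:
jog_arm --plan '[-0.003,-0.04,-0.003,0,0,-7,-0.006,-0.08,-0.003,0,0,-14,-0.01,-0.12,-0.003,0,0,-21,-0.013,-0.16,-0.003,0,0,-28,-0.017,-0.2,-0.003,0,0,-35,-0.02,-0.24,-0.003,0,0,-42,-0.023,-0.28,-0.003,0,0,-49,-0.026,-0.324,-0.003,0,0,-57,-0.026,-0.324,-0.003,0,0,-57,-0.026,-0.324,-0.003,0,0,-57,-0.026,-0.324,-0.045,0,0,-57,-0.026,-0.324,-0.085,0,0,-57,-0.026,-0.324,-0.115,0,0,-57,-0.026,-0.324,-0.12,0,0,-57,-0.026,-0.324,-0.12,0,0,-57]'

```text
clock: 25.3
eef_pos: [490.0, -346.7, 29.4]
eef_rot: [3.141, 0.004, -0.82]
wrist_force: [0.0, 0.2, -0.2]
finger_gap: 33.7
finger_force: 30.0
```

Run:
```python
from h import *
s=manip.read_state();print(RB.inv().apply(s['eef_pos']-BC),s['wrist_force'],s['finger_gap'],s['finger_force'])
go([539.5,94,150],down(-18))
```

```text
[-7.40905329 30.454872   29.42414936] [ 0.01710018  0.22622583 -0.23849742] 33.7022551859617 29.999875724315643
shift m [0.0495 0.4407 0.1206] rv deg [-0.09 -0.21 28.98]
```

Emit:
jog_arm --plan '[0,0,0,0,0,0,0,0,0,0,0,0,0,0,0,0,0,0,0,0,0.04,0,0,0,0,0,0.09,0,0,0,0,0,0.12,0,0,0,0.005,0.04,0.121,0,0,4,0.01,0.085,0.121,0,0,8,0.015,0.13,0.121,0,0,12,0.02,0.175,0.121,0,0,16,0.025,0.22,0.121,0,0,20,0.03,0.265,0.121,0,0,24,0.035,0.31,0.121,0,0,29,0.04,0.355,0.121,0,0,29,0.045,0.4,0.121,0,0,29,0.0495,0.44,0.121,0,0,29,0.0495,0.44,0.121,0,0,29,0.0495,0.44,0.121,0,0,29,0.0495,0.44,0.121,0,0,29]' --claw 0.044

```text
clock: 27.2
eef_pos: [539.4, 91.4, 150.7]
eef_rot: [3.141, 0.002, -0.316]
wrist_force: [0.0, 0.3, -0.4]
finger_gap: 43.9
finger_force: 0.0
```

Run:
```python
from h import *
look(6)
go([539.5,94,5],down(-18))
f=np.load('pics/top0.npz');X=cloud('top',f['d']);P=X[195:245,225:265].reshape(-1,3);P=P[(P[:,2]>80)&(P[:,2]<110)];print(P.min(0),P.max(0))
```

```text
top on slope [[2.3, -95.9, 17.1], [85.0, -46.9, 27.3]] ((42.349456787109375, -71.50372314453125), (50.40190124511719, 86.55514526367188), 89.69425964355469)
top on slope [[1.9, -22.0, 15.5], [84.9, -14.3, 25.5]] ((43.3985710144043, -18.88631820678711), (7.660394191741943, 83.19176483154297), 88.45198822021484)
side 539.0 94.1 71 34 -16.7 18.6
side 617.6 225.9 100 50 49.8 27.0
side on slope [[34.0, -94.8, 14.3], [83.1, -44.5, 25.4]] ((57.789703369140625, -69.73123168945312), (50.911216735839844, 51.33716583251953), 0.39021748304367065)
side on slope [[-0.9, -98.2, 15.5], [30.9, -48.1, 25.9]] ((14.466078758239746, -72.76606750488281), (33.774410247802734, 51.57154083251953), 2.7727372646331787)
side on slope [[0.0, -23.4, 14.6], [81.9, 28.8, 26.2]] ((40.92922592163086, 2.780017852783203), (83.57783508300781, 54.55608367919922), 0.850803792476654)
side on slope [[-0.2, 52.1, 14.6], [82.2, 103.5, 24.9]] ((40.894012451171875, 77.28208923339844), (85.74301147460938, 56.1824836730957), 1.8938716650009155)
shift m [ 1.000e-04  2.800e-03 -1.457e-01] rv deg [-0.02 -0.14  0.16]
[521.45262415 179.66136902  80.54629513] [572.3942546  210.34894399  97.42154921]
```

Emit:
jog_arm --plan '[0,0.002,-0.04,0,0,0,0,0.002,-0.08,0,0,0,0,0.002,-0.12,0,0,0,0,0.002,-0.14,0,0,0,0,0.002,-0.143,0,0,0,0,0.002,-0.143,0,0,0]' --claw 0.06

```text
clock: 27.9
eef_pos: [539.6, 93.7, 7.9]
eef_rot: [3.141, 0.003, -0.316]
wrist_force: [-0.9, -1.0, -0.7]
finger_gap: 59.9
finger_force: 0.0
```

Emit:
jog_arm --plan '[0,0,0,0,0,0,0,0,0,0,0,0,0,0,0,0,0,0,0,0,0,0,0,0,0,0,0,0,0,0,0,0,0,0,0,0,0,0,0.04,0,0,0,0,0,0.09,0,0,0,0,0,0.14,0,0,0,0,0,0.14,0,0,0,0,0,0.14,0,0,0]' --claw 0.015

```text
clock: 29.0
eef_pos: [539.5, 94.4, 148.0]
eef_rot: [-3.141, 0.001, -0.315]
wrist_force: [-0.4, 0.0, -1.1]
finger_gap: 34.0
finger_force: 30.0
```

Run:
```python
from h import *
go(box(-6,0,150),down(-47))
```

```text
shift m [-0.0708 -0.4629  0.002 ] rv deg [ -0.05  -0.05 -28.93]
```

Emit:
jog_arm --plan '[-0.007,-0.045,0.002,0,0,-4,-0.014,-0.09,0.002,0,0,-8,-0.021,-0.135,0.002,0,0,-12,-0.028,-0.18,0.002,0,0,-16,-0.035,-0.225,0.002,0,0,-20,-0.042,-0.27,0.002,0,0,-25,-0.049,-0.315,0.002,0,0,-29,-0.056,-0.36,0.002,0,0,-29,-0.063,-0.405,0.002,0,0,-29,-0.07,-0.45,0.002,0,0,-29,-0.071,-0.463,0.002,0,0,-29,-0.071,-0.463,0.002,0,0,-29,-0.071,-0.463,-0.04,0,0,-29,-0.071,-0.463,-0.08,0,0,-29,-0.071,-0.463,-0.103,0,0,-29,-0.071,-0.463,-0.103,0,0,-29,-0.071,-0.463,-0.103,0,0,-29]'

```text
clock: 30.7
eef_pos: [468.8, -367.7, 44.9]
eef_rot: [3.141, 0.003, -0.82]
wrist_force: [0.4, 0.2, -0.1]
finger_gap: 33.5
finger_force: 30.0
```

Run:
```python
from h import *
s=manip.read_state();print(RB.inv().apply(s['eef_pos']-BC),s['wrist_force'],s['finger_gap'],s['finger_force'])
```

```text
[-6.53456786  0.68205131 44.86305554] [ 0.38880079  0.22945369 -0.12580247] 33.49724850532007 29.99984085559845
```

Emit:
jog_arm --plan '[0,0,0,0,0,0,0,0,0,0,0,0,0,0,0,0,0,0,0,0,0.04,0,0,0,0,0,0.09,0,0,0,0,0,0.14,0,0,0,-0.03,0.08,0.155,0,0,0,-0.06,0.12,0.155,0,0,0,-0.08,0.16,0.155,0,0,0,-0.09,0.2,0.155,0,0,0,-0.09,0.2,0.155,0,0,0]' --claw 0.044

```text
clock: 31.8
eef_pos: [377.0, -166.1, 200.2]
eef_rot: [-3.141, 0.001, -0.821]
wrist_force: [-0.3, 0.5, 0.4]
finger_gap: 43.8
finger_force: 0.0
```

Run:
```python
from h import *
look(7)
p=cv2.imread('pics/top7.png'); cv2.imwrite('pics/c7.png',cv2.resize(p[120:310,200:610],None,fx=1.9,fy=1.9,interpolation=cv2.INTER_CUBIC))
f=np.load('pics/top7.npz');X=cloud('top',f['d']).reshape(-1,3);L=RB.inv().apply(X-BC);m=(abs(L[:,0])<60)&(abs(L[:,1])<65)&(L[:,2]>0)&(L[:,2]<80);print(np.percentile(L[m][:,2],[5,50,99,100]))
```

```text
top on slope [[2.1, -96.3, 15.7], [85.0, -46.8, 27.0]] ((42.41997146606445, -71.47337341308594), (50.358787536621094, 86.39252471923828), 89.65585327148438)
top on slope [[2.6, -21.5, 17.0], [84.9, 27.6, 26.6]] ((43.359256744384766, 3.0107059478759766), (50.196353912353516, 84.16497802734375), 89.77931213378906)
top on slope [[2.2, 53.0, 16.4], [85.3, 102.4, 27.5]] ((42.246742248535156, 78.84571075439453), (53.1457633972168, 87.42729187011719), 88.70274353027344)
side 617.0 226.6 99 49 49.8 26.8
side on slope [[-0.4, -99.0, 14.6], [81.5, -45.5, 25.9]] ((40.812931060791016, -72.75028991699219), (56.232032775878906, 84.208251953125), 88.68220520019531)
side on slope [[-0.4, -23.5, 14.9], [82.0, 28.1, 25.7]] ((40.99674987792969, 2.590118408203125), (55.23767852783203, 83.63201141357422), 89.54473114013672)
side on slope [[-0.2, 51.5, 14.6], [82.5, 103.2, 25.8]] ((41.06399154663086, 76.41582489013672), (54.75387954711914, 84.06600952148438), 89.09712219238281)
[ 2.33371826  7.86562788 43.93291906 47.25906655]
```

View pics/c7.png

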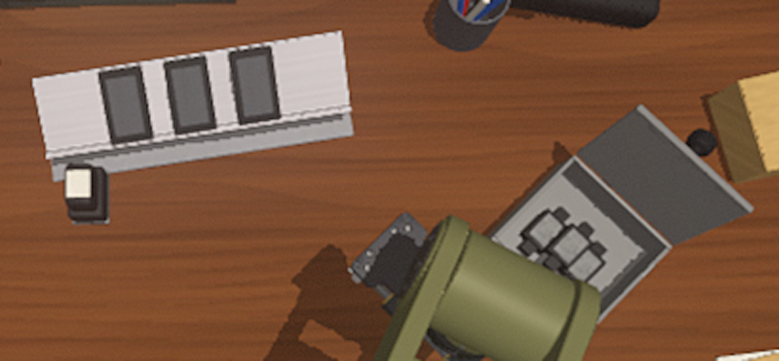

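All three cartridges are in the box at crop (547,232), (575,246) and (590,262), below the rim, and the pads are in place. Now shut the lid from behind, beside the knob; first I check clearance around it.

Run:
```python
from h import *
f=np.load('pics/top7.npz');X=cloud('top',f['d']).reshape(-1,3);L=RB.inv().apply(X-BC)
m=(L[:,0]>72)&(L[:,0]<260)&(L[:,1]>-180)&(L[:,1]<200)&(L[:,2]>40)
for a in range(70,260,20):
    print(a,[int(np.r_[0,L[m&(abs(L[:,0]-a-10)<10)&(abs(L[:,1]-b)<20)][:,2]].max()) for b in range(-160,200,40)])
go(box(-60,40,290),down(-47)); go(box(122,40,290),down(-47)); go(box(122,40,170),down(-47))
for t in (1.72,1.57,1.4,1.2,1,.8,.6,.4,.2,.1,0):
    r=110; q=box(70-r*np.cos(t)+8*np.sin(t)+8,40,60+r*np.sin(t)+8*np.cos(t)); print(t,((q-box(122,40,170))/1000).round(4).tolist())
```

```text
70 [0, 0, 201, 200, 201, 200, 199, 0, 0]
90 [0, 0, 201, 201, 201, 201, 200, 0, 0]
110 [0, 0, 0, 0, 181, 0, 0, 0, 0]
130 [0, 0, 0, 0, 178, 0, 0, 0, 0]
150 [0, 0, 0, 0, 0, 0, 0, 0, 0]
170 [0, 0, 0, 0, 0, 0, 0, 0, 0]
190 [0, 0, 77, 0, 0, 0, 0, 0, 0]
210 [0, 76, 79, 77, 0, 0, 0, 0, 50]
230 [0, 78, 79, 78, 78, 0, 0, 0, 53]
250 [0, 77, 78, 80, 79, 0, 0, 51, 56]
shift m [ 0.0833 -0.1348  0.0895] rv deg [-0.05 -0.02 -0.04]
shift m [ 0.2074 -0.2679  0.0895] rv deg [-0.05 -0.02 -0.04]
shift m [ 0.2074 -0.2679 -0.0305] rv deg [-0.05 -0.02 -0.04]
1.72 [-0.0135, 0.0144, -0.0024]
1.57 [-0.0246, 0.0264, 0.0]
1.4 [-0.0374, 0.0401, -0.0002]
1.2 [-0.0521, 0.0559, -0.0046]
1 [-0.066, 0.0707, -0.0131]
0.8 [-0.0784, 0.084, -0.0255]
0.6 [-0.0888, 0.0953, -0.0413]
0.4 [-0.097, 0.104, -0.0598]
0.2 [-0.1024, 0.1099, -0.0803]
0.1 [-0.1041, 0.1116, -0.0911]
0 [-0.105, 0.1126, -0.102]
```

Emit:
jog_arm --plan '[0,0,0.045,0,0,0,0,0,0.09,0,0,0,0.025,-0.04,0.09,0,0,0,0.05,-0.08,0.09,0,0,0,0.08,-0.12,0.09,0,0,0,0.11,-0.16,0.09,0,0,0,0.14,-0.195,0.09,0,0,0,0.17,-0.23,0.09,0,0,0,0.2,-0.26,0.09,0,0,0,0.2075,-0.268,0.09,0,0,0,0.2075,-0.268,0.09,0,0,0,0.2075,-0.268,0.09,0,0,0]' --claw 0

```text
clock: 33.1
eef_pos: [585.5, -437.0, 289.1]
eef_rot: [3.141, 0.003, -0.822]
wrist_force: [-1.0, 0.1, 0.8]
finger_gap: 0.3
finger_force: 0.0
```

Run:
```python
from h import *
s=manip.read_state();print(RB.inv().apply(s['eef_pos']-BC),s['joints'])
go(box(122,40,170),down(-47))
```

```text
[123.69579814  38.72263767 289.07066314] [-6.91195943e-01  7.26016396e-01  7.06269827e-01 -1.80777040e-04
  1.71241222e+00  1.70157985e+00]
shift m [-0.0002  0.0021 -0.1191] rv deg [-0.11 -0.14  0.1 ]
```

Emit:
jog_arm --plan '[0,0.001,-0.04,0,0,0,0,0.001,-0.08,0,0,0,0,0.001,-0.11,0,0,0,0,0.001,-0.119,0,0,0,0,0.001,-0.119,0,0,0,0,0.001,-0.119,0,0,0]'

```text
clock: 33.7
eef_pos: [586.2, -436.0, 173.2]
eef_rot: [3.142, -0.001, -0.822]
wrist_force: [-1.1, 0.3, -0.7]
finger_gap: 0.4
finger_force: 0.0
```

Emit:
jog_arm --plan '[-0.007,0.007,0,0,0,0,-0.0135,0.0144,0,0,0,0,-0.019,0.0204,0,0,0,0,-0.0246,0.0264,0,0,0,0,-0.031,0.033,0,0,0,0,-0.0374,0.04,0,0,0,0,-0.045,0.048,-0.002,0,0,0,-0.052,0.056,-0.0046,0,0,0,-0.059,0.063,-0.009,0,0,0,-0.066,0.0707,-0.013,0,0,0,-0.0725,0.0775,-0.019,0,0,0,-0.0785,0.084,-0.0255,0,0,0,-0.0785,0.084,-0.0255,0,0,0]'

```text
clock: 35.0
eef_pos: [507.4, -351.6, 146.7]
eef_rot: [3.141, 0.001, -0.821]
wrist_force: [-0.0, -0.1, 0.4]
finger_gap: 0.0
finger_force: 0.0
```

Run:
```python
from h import *
s=manip.read_state();print(RB.inv().apply(s['eef_pos']-BC))
for t in (.8,.6,.4,.2,.1,0,-.02):
    r=110; q=box(70-r*np.cos(t)+8*np.sin(t)+8,40,60+r*np.sin(t)+8*np.cos(t)); print(t,((q-s['eef_pos'])/1000).round(4).tolist())
```

```text
[  8.0517242   39.86840436 146.66480011]
0.8 [-0.0006, 0.0008, -0.0022]
0.6 [-0.011, 0.012, -0.018]
0.4 [-0.0192, 0.0208, -0.0365]
0.2 [-0.0246, 0.0266, -0.057]
0.1 [-0.0263, 0.0284, -0.0677]
0 [-0.0272, 0.0294, -0.0787]
-0.02 [-0.0273, 0.0295, -0.0809]
```

Emit:
jog_arm --plan '[-0.005,0.006,-0.01,0,0,0,-0.011,0.012,-0.018,0,0,0,-0.015,0.016,-0.027,0,0,0,-0.019,0.021,-0.0365,0,0,0,-0.022,0.024,-0.047,0,0,0,-0.0245,0.0265,-0.057,0,0,0,-0.026,0.028,-0.067,0,0,0,-0.027,0.029,-0.074,0,0,0,-0.027,0.029,-0.079,0,0,0,-0.027,0.029,-0.081,0,0,0,-0.027,0.029,-0.081,0,0,0]'

```text
clock: 36.1
eef_pos: [480.4, -322.7, 68.0]
eef_rot: [3.141, 0.002, -0.821]
wrist_force: [-20.4, 15.6, 48.6]
finger_gap: 0.5
finger_force: 24.2
```

Run:
```python
from h import *
s=manip.read_state();print(RB.inv().apply(s['eef_pos']-BC),s['wrist_force'])
p,d=shot('side','side8')
cv2.imwrite('pics/c8.png',cv2.resize(p[100:300,220:560,::-1],None,fx=2.3,fy=2.3,interpolation=cv2.INTER_CUBIC))
```

```text
[-31.53561938  39.82496767  67.95584011] [-20.37196785  15.64124973  48.56669578]
```

View pics/c8.png

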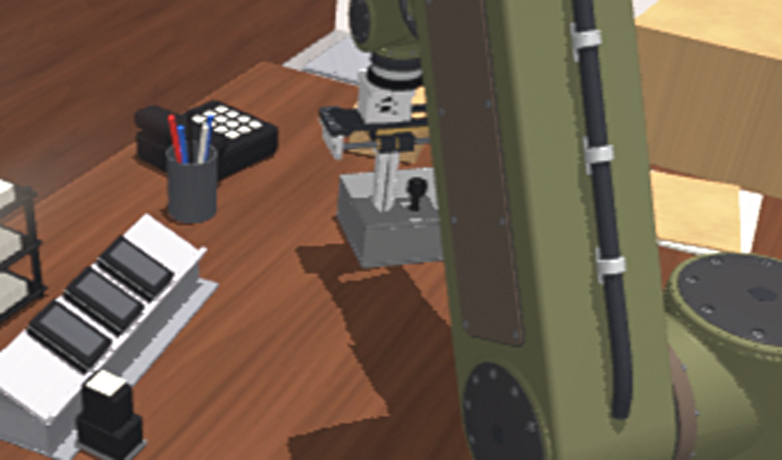

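The lid is down flat, with the fingers on it beside the knob at crop (385,205). Back off and verify.

Emit:
jog_arm --plan '[0,0,0.003,0,0,0,0,0,0.02,0,0,0,0,0,0.06,0,0,0,0,0,0.11,0,0,0,-0.03,0.04,0.15,0,0,0,-0.06,0.08,0.18,0,0,0,-0.08,0.12,0.18,0,0,0,-0.1,0.16,0.18,0,0,0,-0.1,0.2,0.18,0,0,0,-0.1,0.24,0.18,0,0,0,-0.1,0.26,0.18,0,0,0,-0.1,0.26,0.18,0,0,0,-0.1,0.26,0.18,0,0,0]'

```text
clock: 37.45
eef_pos: [380.5, -62.9, 243.9]
eef_rot: [3.141, 0.003, -0.821]
wrist_force: [0.7, 0.4, 0.4]
finger_gap: 0.6
finger_force: 0.0
```

Run:
```python
from h import *
look(9); s=manip.read_state(); print(s['clock'],s['wrist_force'])
for n in('top','side'):
    d=np.load(f'pics/{n}9.npz')['d']; L=RB.inv().apply(cloud(n,d).reshape(-1,3)-BC)
    m=(abs(L[:,0])<68)&(abs(L[:,1])<72)&(L[:,2]>40)&(L[:,2]<85); Q=L[m]; print(n,len(Q),'lid z near front/back',np.median(Q[Q[:,0]<-40][:,2]),np.median(Q[Q[:,0]>30][:,2]))
```

```text
top on slope [[2.3, -96.1, 16.6], [84.9, -46.8, 26.9]] ((43.33710861206055, -71.63118743896484), (50.508384704589844, 84.33075714111328), 89.79325866699219)
top on slope [[2.4, -21.5, 16.5], [84.9, 27.7, 26.9]] ((43.411808013916016, 3.097005844116211), (50.176570892333984, 84.55616760253906), 89.67579650878906)
top on slope [[2.5, 53.1, 16.3], [85.2, 102.5, 27.2]] ((41.87498092651367, 77.75228881835938), (50.51463317871094, 87.90237426757812), 89.72282409667969)
side 617.8 226.0 99 55 49.0 27.1
side on slope [[-0.6, -97.7, 14.8], [82.2, -45.8, 25.7]] ((41.268035888671875, -72.86723327636719), (57.1962890625, 84.51634979248047), 89.42726135253906)
side on slope [[-0.6, -23.0, 14.5], [81.7, 28.2, 25.6]] ((39.39966583251953, 2.976682662963867), (53.56599426269531, 86.2015151977539), 89.53006744384766)
side on slope [[-0.4, 51.1, 14.5], [82.1, 103.0, 25.5]] ((41.172603607177734, 76.5393295288086), (83.56842041015625, 55.68785858154297), 0.4994933307170868)
37.55 [-0.85251647 -1.13871996 -0.10891052]
top 4088 lid z near front/back 68.37054814950784 68.37788783065503
side 792 lid z near front/back 67.40263917903866 67.77081380384163
```

View pics/top9.png

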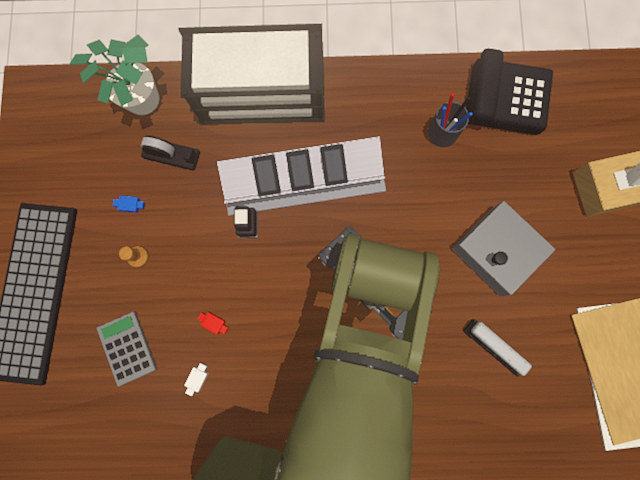

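The lid at (503,248) is level and shut (68 mm front and back). The three pads are at the lip, the bystanders haven't moved, and the robot is clear.

```bash
python3 -c "
from cell import manip; print(manip.sign_off())"
```

```text
the job is handed in; nothing more can be done
None
```

The job is handed in at about 38 s: three pads lie flat on the rest at the lip, all three cartridges are in the returns box with its lid shut, and the other things on the desk are where they were.

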